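Put the mixed-up canister lids right

TASK

The lids of the three washed canisters went back on in the wrong places: put each lid on the canister of its own shape, seated fully home so that its rim lies flat all round. The canisters stay standing where they are; a lid that has to wait goes on the empty wire rack, never on the bench. Set the lids down rather than dropping them, and leave the shaker, jar and scraper alone.

Things in the scene. Friction and masses are not known exactly. Their poses are not given: they have to be found in the camera images.
- round_canister: Round open-topped brushed-steel canister, outside diameter 128, height 105, wall 4, inside diameter 120; empty, 0.7 kg, standing loose on the bench. Origin: centre of its underside, z up.
- square_canister: Square open-topped brushed-steel canister, outside 108 x 108, height 125, wall 4, inside 100 x 100; empty, 0.7 kg, standing loose on the bench. Origin: centre of its underside, x and y along its sides, z up.
- oblong_canister: Oblong (rectangular) open-topped brushed-steel canister, outside 162 (x) x 56 (y), height 90, wall 4, inside 154 x 48; empty, 0.7 kg, standing loose on the bench. Origin: centre of its underside, x along its length, z up.
- round_lid: Round metal lid, about 0.2 kg. Flange diameter 138, 3 thick, underside 12 above the origin; below it a plug of diameter 108, 12 deep, that drops into the round canister with 6 play each way. Origin: centre of the plug's underside. Black knob on the centre, diameter 32 from 27 to 45 above the origin, top at 49. At the start it lies on the square canister, plug on the rim, too big to go in.
- square_lid: Square metal lid, about 0.16 kg. Flange 118 x 118, 3 thick, underside 12 above the origin; below it a plug 88 x 88, 12 deep, that drops into the square canister with 6 play each way. Origin: centre of the plug's underside, x, y along the sides. Black knob on the centre, diameter 32 from 27 to 45 above the origin, top at 49. At the start it lies on the oblong canister, plug on the rim.
- oblong_lid: Oblong metal lid, about 0.2 kg. Flange 178 (x) x 72 (y), 3 thick, underside 12 above the origin; below it a plug 140 x 34, 12 deep, that drops into the oblong canister with 7 play each way. Origin: centre of the plug's underside. Black handle bar along x over the centre, 80 long, 14 wide, 32 to 46 above the origin. At the start it lies on the round canister, plug on the rim.
- cooling_rack: Empty wire cooling rack, dark steel, 180 (x) x 150 (y), fixed on the bench; its wires carry things at 22 above the bench. Origin: centre at bench level, x along its length. One lid at a time fits on it, plug down.
- sugar_dredger: Bystander: round metal sugar shaker with a domed, pierced steel cap, diameter 70, height 110, standing loose. Origin: centre of its underside.
- jam_jar: Bystander: amber glass jar with a steel cap, diameter 72, height 105, standing loose. Origin: centre of its underside.
- dough_scraper: Bystander: steel dough scraper with a wooden grip, 102 x 142 x 18, lying flat and loose; the grip runs along y on its +x side. Origin: near its centre, at its underside.
Mind the look-alikes: they are no part of the job. Leave any orange or pink look-alike of the square_lid alone.

How it is judged:
By the outcome, as a careful person would: the job done as asked, in the order asked, and still so for the second after the job is handed in, with the robot touching nothing.
It also fails if it takes over 120 s, if anything falls off the work surface, if the arm or the gripper's body presses on something with over 40 N, if the wrist force passes 120 N, or if a joint passes its speed limit or range.

ROBOT

A 6-joint arm with a two-finger parallel gripper is mounted at the origin on the work surface. World frame = base frame: x ahead of the robot, y to its left, z up, the work surface at z = 0. Lengths are in m, angles in degrees, forces in N, time in s.
With the tool pointing down it reaches from about 0.25 to 0.725 m from the base axis. Payload 9.7 kg.
Tool frame: the origin (TCP) lies at the very end of the fingers, on their centre line; the grasp point (between the pads) lies grasp_offset behind it (grasp_offset is the distance from the TCP to the grasp point, in m); z points along the fingers, y is the line along which they close (so a half turn about z gives the same grasp; the last joint's range is limited). The gripper opens to 85 mm and grips with 20 to 120 N. Pads are 22 mm wide; open, the fingers measure 114 mm over their backs; the gripper's body (76 mm by 85 mm) begins 54 mm behind the grasp point. The pads swing forward as they close: fully open they stand 13 mm farther back than shut.
Start: joints at [-71.849, 4.979, 10.078, 95.1, 0, 90], TCP at [0.171, -0.523, 0.231] pointing down, gripper open.
Joint ranges: [-179.16, 179.16], [-48.56, 103.87], [-65.8, 70.77], [-126.05, 130.52], [-82.76, 87.17], [-180, 180]. Speed limits (degrees/s): [127.2, 127.2, 147.25, 180, 180, 180].

INTERFACE

Orientations are given as [roll, pitch, yaw] about the fixed x, y, z axes, in that order (R = Rz(yaw) Ry(pitch) Rx(roll)).
In Python, from workcell import get_obs, camera, calibration, job_done, recognise, cut_out, mark_of, grasp_offset gives the robot as it stands.
- The arm moves only by the tool servo_tool, never from a script. Its argument "moves" is a list of rows, each a list of 3 entries, a list of its own where there are three numbers: the turn, a rotation vector about the tool's x, y, z in degrees, then the shift along the tool's x, y, z in m, then the opening in per cent of the stroke, from 0 (shut) to 100 (fully open). In form: [[[ax, ay, az], [x, y, z], claw], ...]. A call has 1 to 12 rows; each row shifts and turns the commanded pose from where the row before left it, along the tool's axes as they then stand; what a row does not reach is not made up. A row lasts 1/10 s, in which the tool goes at most 50 mm and 8.59 degrees, less where a joint would pass 70% of its speed; a pose out of reach is approached as far as the arm can. A call is refused whole if a number of a shift passes 0.05 or a number of a turn 8.59, either way. A call with a gripper value outside its range is refused whole. The fingers move at their own pace and stop on an object; "force" is the grip in N (left out, the last holds). Time passes only in rows, so rows that do not move let the fingers close. It gives the time, the measured TCP pose, the force, the opening and the grip force at its end, in the units of the state.
- get_obs(): the state, without advancing time (a new reading comes with each control period).
- camera(name): name is "scene" or "top" or "wrist"; returns (picture, depth): 384x512x3 uint8, red, green, blue; 384x512 float32, m along the optical axis (not along the pixel's ray), 0 where there is no reading.
- calibration(name): a dict with "camera_matrix" (3x3 intrinsics, pixels), "dist" ([k1, k2, p1, p2, k3] as OpenCV has them; the pictures are not rectified), "R" (3x3) and "t" (3): a world point X has camera coordinates R X + t. Camera axes: x right, y down, z forward; pixel columns grow to the right and rows downward; lengths in m; the calibration is good to about 2 mm. A picture is of the moment at which its call begins: read the wrist's pose just before it. calibration takes no time and is no camera call; for the wrist camera it gives the pose at the moment of the call.
- job_done(): hands the job in; it is judged then, once.
Trained networks look in the newest picture that a camera, given by its name, has taken for a name from the list of things; names that differ only in an ending like _2 or _b are one class to them, and where a whole thing is asked for, a point or a joint stands for the part that bears it (a point fixed in the world has none). Each returns a list of dicts, best first, with "score" (0 to 1); they miss things now and then, are a little off and sometimes report something else, mostly with a low value. They report only what shows in the picture. A call takes as long as a camera call. They do not tell look-alikes from the thing itself.
- recognise(name, camera): "xyz" ([x, y, z] in m, in the coordinates of the camera as it stood for that picture, good to about 4 mm: the middle of the surface that is visible of it).
- cut_out(name, camera): "mask" (384x512 bool, what is visible of it).
- mark_of(name, camera): "xyz" ([x, y, z] in m, in the coordinates of the camera as it stood for that picture, good to about 4 mm: a listed point, or the origin of a listed thing).
The state is a dict: "time": time; "q": joint angles; "qd": joint speeds; "joint_efforts": joint torques, N m; "ee_pos": TCP position; "tcp_rot": TCP orientation; "wrist_force": force on the tool from outside, world axes, zero at the start; "torque": the same for the moment, N m; "opening": finger opening in m; "grasp_force": force on a finger pad.
Only numpy, scipy, OpenCV 4.12 (cv2) and the standard library are available. Lean on these libraries where they do the work, as an engineer would, in place of code of your own. Each camera call takes 0.05 s, during which the arm holds its last target. There are 200 camera calls.

## Working session

There is one attempt and no reset: what is moved stays moved. The work goes in short steps, Python scripts to look and compute and a tool call to move; the robot and the scene stay as the last step left them, time stands still between calls to the robot, and variables do not carry over. Pictures are saved under pics/ and viewed, at most 14 in all, crops included, and the job is handed in when it is done.

Besides the shell and the picture viewer there is one more tool, called after "Emit:" in YAML: its name, and indented under it one key for each argument. servo_tool: Moves the arm, as the interface text tells. Its arguments: {"type":"object","properties":{"moves":{"type":"array"},"force":{"type":"number"}},"required":["moves"]}

```bash
ls; mkdir -p pics
cat > h.py <<'E'
import numpy as np, cv2
from workcell import *
def w(name,p):
    c=calibration(name); return np.array(c["R"]).T@(np.array(p)-np.array(c["t"]))
def snap(name,f=None):
    im,d=camera(name)
    if f: cv2.imwrite("pics/"+f,im[:,:,::-1])
    return im,d
def cloud(name,d):
    c=calibration(name); v,u=np.mgrid[0:384,0:512]
    n=cv2.undistortPoints(np.stack([u.ravel(),v.ravel()],1).astype(np.float64)[:,None],np.array(c["camera_matrix"]),np.array(c["dist"])).reshape(384,512,2)
    P=np.dstack([n*d[...,None],d]); W=(P-np.array(c["t"]))@np.array(c["R"])
    W[d==0]=np.nan; return W
E
python3 - <<'E'
from h import *
print(grasp_offset, get_obs())
N=["round_canister","square_canister","oblong_canister","round_lid","square_lid","oblong_lid","cooling_rack","sugar_dredger","jam_jar","dough_scraper"]
for c in ["top","scene"]:
    snap(c,c+"0.png")
    for n in N:
        print(c,n,[(w(c,r["xyz"]).round(3).tolist(),round(r["score"],2)) for r in recognise(n,c)], [(w(c,r["xyz"]).round(3).tolist(),round(r["score"],2)) for r in mark_of(n,c)])
E
```

```text
pics
0.0187 {'time': 0.0, 'q': array([-7.18494035e+01,  5.01034608e+00,  1.00354119e+01,  9.50980215e+01,
        1.08523860e-03,  8.99996922e+01]), 'qd': array([ 0.00600698,  0.00388499, -0.02690166, -0.07638513,  0.02967823,
       -0.022132  ]), 'joint_efforts': array([-1.91690699e-03, -5.20390534e+01,  4.64798641e+01,  1.66066614e-02,
       -1.09431796e-04, -1.66095055e-05]), 'ee_pos': array([ 0.1712724 , -0.52242846,  0.23059887]), 'tcp_rot': array([-1.79927044e+02, -1.08562963e-03,  1.81509029e+01]), 'wrist_force': array([-0.84575569,  0.21774274,  0.09999304]), 'torque': array([ 0.00573741, -0.07827867, -0.00320344]), 'grasp_force': 0.0, 'opening': 0.08539930049475732}
top round_canister [([0.567, 0.296, 0.051], 0.87)] [([0.566, 0.321, 0.001], 0.8), ([0.763, -0.046, -0.001], 0.21)]
top square_canister [([0.516, -0.069, 0.055], 0.53)] []
top oblong_canister [] []
top round_lid [([0.569, -0.099, 0.137], 0.61)] [([0.575, -0.097, 0.123], 0.88), ([0.472, 0.093, 0.004], 0.37)]
top square_lid [([0.492, -0.334, 0.102], 0.83), ([0.387, -0.156, 0.013], 0.67), ([0.269, -0.428, 0.017], 0
[... 923 characters left out ...]
-0.087, 0.141], 0.84)] [([0.563, -0.1, 0.126], 0.62)]
scene square_lid [([0.274, -0.413, 0.012], 0.86), ([0.496, -0.331, 0.103], 0.77), ([0.384, -0.132, 0.014], 0.74)] [([0.387, -0.158, -0.003], 0.91), ([0.487, -0.343, 0.089], 0.81), ([0.265, -0.43, 0.0], 0.62)]
scene oblong_lid [([0.587, 0.331, 0.122], 0.69)] [([0.568, 0.326, 0.105], 0.91)]
scene cooling_rack [([0.475, 0.097, 0.022], 0.6)] [([0.469, 0.089, -0.002], 0.67)]
scene sugar_dredger [([0.758, -0.252, 0.071], 0.9)] [([0.747, -0.274, 0.0], 0.7)]
scene jam_jar [([0.781, -0.024, 0.073], 0.76)] [([0.766, -0.046, 0.0], 0.9)]
scene dough_scraper [([0.797, 0.18, 0.014], 0.8)] [([0.783, 0.174, -0.002], 0.89), ([0.565, 0.318, -0.005], 0.26)]
```

View pics/top0.png

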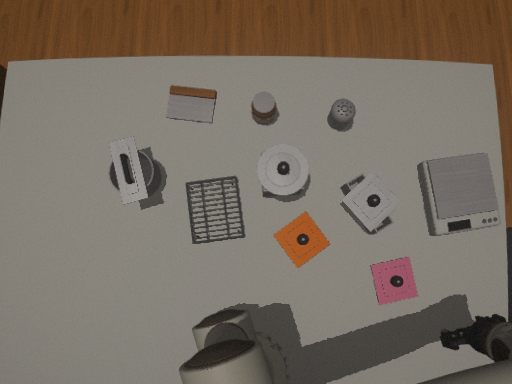

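View pics/scene0.png

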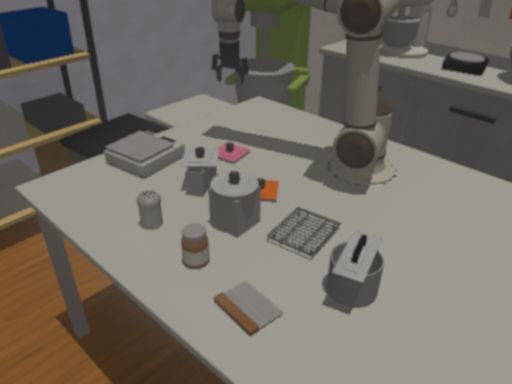

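The top view shows the round lid on the square canister at (283,168). The square lid is on the oblong canister at (374,200), and the oblong lid is on the round canister at (128,170). The rack is at (215,210).

There are three square-lid candidates: steel at (374,200), orange at (302,239) and pink at (396,281). The steel one sits on a canister, matching the description, so the other two are the look-alikes to leave alone.

Run:
```python
from h import *
im,d=snap("top"); W=cloud("top",d)
cv2.imwrite("pics/crop1.png",cv2.resize(im[140:310,240:440,::-1],(800,680))[:600])
def rect(c,z0,z1,r):
    m=(np.hypot(W[...,0]-c[0],W[...,1]-c[1])<r)&(W[...,2]>z0)&(W[...,2]<z1)
    p=W[m]; q=cv2.minAreaRect((p[:,:2]*1000).astype(np.float32)); (xc,rad)=cv2.minEnclosingCircle((p[:,:2]*1000).astype(np.float32))
    return len(p),p[:,2].mean().round(4),np.round(np.median(p[:,:2],0),3),[np.round(x,1) for x in q],np.round(xc,1),round(rad,1)
print("round lid flange",rect((.57,-.098),.128,.150,.11))
print("knob",rect((.57,-.098),.158,.19,.05))
print("sq can lower",rect((.57,-.098),.03,.126,.11))
print("sq lid flange",rect((.488,-.342),.095,.114,.11))
print("knob",rect((.488,-.342),.122,.15,.05))
print("obl can",rect((.488,-.342),.05,.094,.11))
print("obl lid flange",rect((.567,.320),.11,.128,.13))
print("handle",rect((.567,.320),.135,.17,.13))
print("round can rim",rect((.567,.320),.098,.109,.09))
print("rack",rect((.472,.091),.012,.035,.14))
for n in ["wrist"]:
  c=calibration(n);print(c)
```

```text
round lid flange (1941, np.float64(0.1412), array([ 0.566, -0.096]), [array([569.1, -96.9]), array([135.8, 134. ]), np.float64(6.6)], array([569. , -99.8]), 70.2)
knob (124, np.float64(0.1728), array([ 0.568, -0.097]), [array([568.7, -98.6]), array([31.2, 28.6]), np.float64(0.8)], array([569. , -98.8]), 15.8)
sq can lower (83, np.float64(0.0808), array([ 0.515, -0.064]), [array([568.5, -97.1]), array([108.1, 108.6]), np.float64(5.3)], array([567.6, -98. ]), 74.7)
sq lid flange (1708, np.float64(0.106), array([ 0.489, -0.34 ]), [array([ 483. , -348.2]), array([140.6, 119.4]), np.float64(41.5)], array([ 490.8, -340. ]), 82.5)
knob (126, np.float64(0.1374), array([ 0.489, -0.339]), [array([ 489.6, -340. ]), array([30.5, 31. ]), np.float64(78.7)], array([ 490.5, -340. ]), 17.0)
obl can (209, np.float64(0.0782), array([ 0.448, -0.354]), [array([ 486.8, -341.1]), array([163.7,  57.5]), np.float64(30.9)], array([ 486.2, -339.5]), 85.2)
obl lid flange (1483, np.float64(0.121), array([0.566, 0.318]), [array([566.3, 323.4]), array([188.9, 115. ]), np.float64(30.1)], array([568.1, 319.9]), 95.1
[... 216 characters left out ...]
rray([569.5, 319. ]), array([108.1, 130.3]), np.float64(9.3)], array([566.9, 318.3]), 65.5)
rack (1148, np.float64(0.0216), array([0.471, 0.092]), [array([472.1,  92.1]), array([181.4, 150.8]), np.float64(8.3)], array([471.7,  91.1]), 114.9)
{'camera_matrix': array([[320.28931467,   0.        , 255.46955401],
       [  0.        , 320.28931467, 185.89981686],
       [  0.        ,   0.        ,   1.        ]]), 'dist': array([-0.04796527,  0.        ,  0.        ,  0.        ,  0.        ]), 'R': array([[ 0.31168105, -0.95018612,  0.00112569],
       [-0.91725953, -0.30057084,  0.26132762],
       [-0.24797153, -0.08248341, -0.96524951]]), 't': array([-0.54978572, -0.03354286,  0.37681215])}
```

View pics/crop1.png

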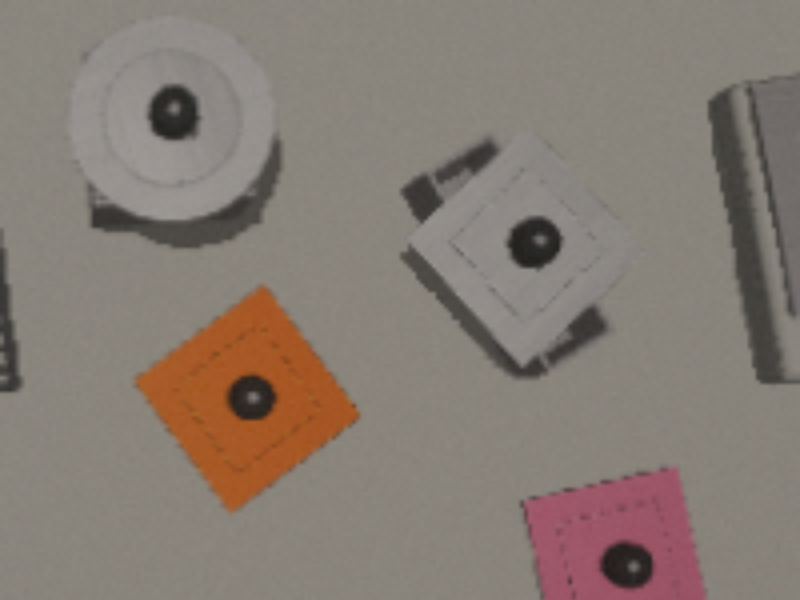

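The crop confirms it: the steel lid at (535,240) is on the oblong canister, with the orange lid at (250,398) and the pink lid at (628,563) on the bench. Moving to a point above the round lid at yaw 0, so that tool x = +x, tool y = −y and tool z = −z.

Emit:
servo_tool:
  moves:
    - [[0,0,6.05],[0,0,0],100]
    - [[0,0,6.05],[0,0,0],100]
    - [[0,0,6.05],[0,0,-0.01],100]
    - [[0,0,0],[0.02,-0.02,0],100]
    - [[0,0,0],[0.033,-0.035,0],100]
    - [[0,0,0],[0.033,-0.035,0],100]
    - [[0,0,0],[0.033,-0.035,0],100]
    - [[0,0,0],[0.033,-0.035,0],100]
    - [[0,0,0],[0.033,-0.035,0],100]
  force: 40

```text
time: 3.05
ee_pos: [0.3573, -0.3261, 0.2415]
tcp_rot: [180.0, -0.0, -0.0]
wrist_force: [2.0, -0.8, 0.1]
opening: 0.0855
grasp_force: 0.0
```

Emit:
servo_tool:
  moves:
    - [[0,0,0],[0.033,-0.035,0],100]
    - [[0,0,0],[0.033,-0.035,0],100]
    - [[0,0,0],[0.033,-0.035,0],100]
    - [[0,0,0],[0.033,-0.035,0],100]
    - [[0,0,0],[0.02,-0.025,0],100]
    - [[0,0,0],[0,0,0],100]
    - [[0,0,0],[0,0,0],100]

```text
time: 3.75
ee_pos: [0.5085, -0.1621, 0.2411]
tcp_rot: [180.0, 0.0, 0.1]
wrist_force: [-0.3, -0.8, 0.6]
opening: 0.0852
grasp_force: 0.0
```

Emit:
servo_tool:
  moves:
    - [[0,0,0],[0.03,-0.0315,0],100]
    - [[0,0,0],[0.0305,-0.032,0],100]
    - [[0,0,0],[0,0,0.03],100]
    - [[0,0,0],[0,0,0.03],100]
    - [[0,0,0],[0,0,0.02],100]
    - [[0,0,0],[0,0,0.01],100]
    - [[0,0,0],[0,0,0.006],100]
    - [[0,0,0],[0,0,0],100]

```text
time: 4.55
ee_pos: [0.5686, -0.0997, 0.1455]
tcp_rot: [180.0, -0.0, -0.1]
wrist_force: [0.0, 0.4, 0.3]
opening: 0.0854
grasp_force: 0.0
```

Run:
```python
from h import *
o=get_obs();print(o['ee_pos'],o['wrist_force'])
im,d=snap("wrist","w1.png")
W=cloud("wrist",d); m=(np.hypot(W[...,0]-.569,W[...,1]+.098)<.03)&(W[...,2]>.165)&(W[...,2]<.18)
print(m.sum(),np.nanmedian(W[m],0),np.nanmax(W[m],0))
```

```text
[ 0.56860057 -0.09974993  0.14548969] [0.02128003 0.37536841 0.33582232]
4422 [ 0.57065393 -0.09774374  0.17338741] [ 0.58360176 -0.08185462  0.17707768]
```

View pics/w1.png

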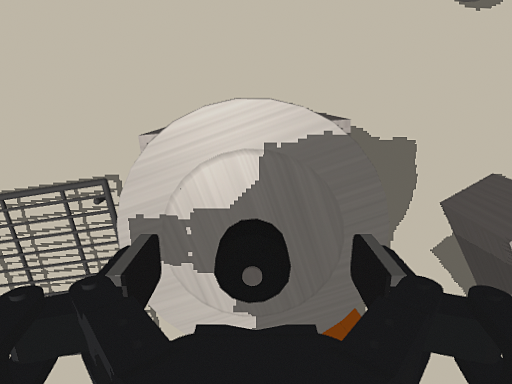

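The wrist view shows the knob at (252,262), centred between the pads. Closing on it and lifting.

Emit:
servo_tool:
  moves:
    - [[0,0,0],[0.002,-0.0015,0.002],100]
    - [[0,0,0],[0,0,0],40]
    - [[0,0,0],[0,0,0],20]
    - [[0,0,0],[0,0,0],0]
    - [[0,0,0],[0,0,0],0]
    - [[0,0,0],[0,0,0],0]
    - [[0,0,0],[0,0,0],0]
    - [[0,0,0],[0,0,0],0]
  force: 40

```text
time: 5.4
ee_pos: [0.5709, -0.0976, 0.1436]
tcp_rot: [-180.0, -0.0, 0.0]
wrist_force: [-0.6, 0.5, 4.0]
opening: 0.0303
grasp_force: 39.7
```

Emit:
servo_tool:
  moves:
    - [[0,0,0],[0,0,-0.005],0]
    - [[0,0,0],[0,0,-0.01],0]
    - [[0,0,0],[0,0,-0.02],0]
    - [[0,0,0],[0,0,-0.02],0]
    - [[0,0,0],[0,0,-0.01],0]
    - [[0,0,0],[0,0,0],0]
    - [[0,0,0],[0,0,0],0]

```text
time: 6.1
ee_pos: [0.5708, -0.0976, 0.2076]
tcp_rot: [-180.0, 0.0, 0.0]
wrist_force: [-0.8, -0.2, -2.8]
opening: 0.0306
grasp_force: 39.9
```

Run:
```python
from h import *
print(get_obs()['wrist_force'],get_obs()['ee_pos']); snap("scene","s1.png")
```

```text
[-0.77834682 -0.22153284 -2.75107997] [ 0.57076795 -0.09763157  0.20763822]
```

View pics/s1.png

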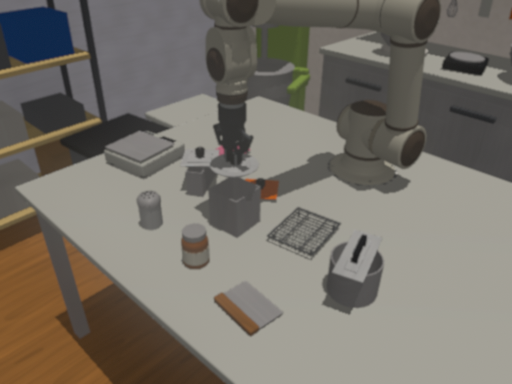

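Round lid lifted: the scene view shows it clear of the canister at (235,165), and the force is about 2.8 N. Carrying it to the rack.

Emit:
servo_tool:
  moves:
    - [[0,0,0],[-0.006,-0.012,0],0]
    - [[0,0,0],[-0.012,-0.023,0],0]
    - [[0,0,0],[-0.015,-0.03,0],0]
    - [[0,0,0],[-0.015,-0.03,0],0]
    - [[0,0,0],[-0.015,-0.03,0],0]
    - [[0,0,0],[-0.015,-0.03,0.01],0]
    - [[0,0,0],[-0.012,-0.02,0.02],0]
    - [[0,0,0],[-0.009,-0.014,0.03],0]
    - [[0,0,0],[0,0,0.03],0]
    - [[0,0,0],[0,0,0.03],0]
    - [[0,0,0],[0,0,0.02],0]
    - [[0,0,0],[0,0,0.01],0]

```text
time: 7.35
ee_pos: [0.4695, 0.0444, 0.057]
tcp_rot: [-177.8, 0.2, 4.1]
wrist_force: [0.7, 0.3, -2.2]
opening: 0.0308
grasp_force: 40.0
```

Emit:
servo_tool:
  moves:
    - [[0,0,0],[0,0,0.005],0]
    - [[0,0,0],[0,0,0.003],0]
    - [[0,0,0],[0,0,0],0]
    - [[0,0,0],[0,0,0],0]

```text
time: 7.75
ee_pos: [0.4719, 0.0442, 0.0524]
tcp_rot: [-177.8, -0.1, 4.0]
wrist_force: [0.3, 0.4, -2.1]
opening: 0.031
grasp_force: 40.1
```

Run:
```python
from h import *
o=get_obs()
for k in ['q','ee_pos','tcp_rot','torque','wrist_force']: print(k,o[k].round(3))
```

```text
q [  4.034  -5.121 -19.839  75.229   2.191 180.001]
ee_pos [0.472 0.044 0.052]
tcp_rot [-1.77809e+02 -5.30000e-02  4.03200e+00]
torque [-0.069 -0.062  0.025]
wrist_force [ 0.286  0.389 -2.139]
```

Joint 6 reached its 180° limit (q6 = 180 + q1 − yaw), so the yaw has to stay above q1. Lifting a little and turning to a larger yaw.

Emit:
servo_tool:
  moves:
    - [[0,0,-6],[0,0,-0.01],0]
    - [[0,0,-8],[0,0,-0.02],0]
    - [[0,0,-8],[0,0,-0.01],0]
    - [[0,0,-8],[0,0,0],0]
    - [[0,0,-6],[0,0,0],0]
    - [[0,0,0],[0,0,0],0]

```text
time: 8.35
ee_pos: [0.4719, 0.0426, 0.0923]
tcp_rot: [-178.3, -1.3, 40.1]
wrist_force: [0.7, 0.3, -2.8]
opening: 0.0306
grasp_force: 40.1
```

```bash
cat >> h.py <<'E'
from scipy.spatial.transform import Rotation as Ro
def rel(xyz,yaw):
    o=get_obs(); R=Ro.from_euler('xyz',o['tcp_rot'],degrees=True); T=Ro.from_euler('xyz',[180,0,yaw],degrees=True)
    print("now",o['ee_pos'].round(4),o['tcp_rot'].round(2),"q",o['q'].round(1),"F",o['wrist_force'].round(1))
    D=np.array(xyz)-o['ee_pos']
    print("rotvec",(R.inv()*T).as_rotvec(degrees=True).round(2),"shift now",R.inv().apply(D).round(4),"shift in target frame",T.inv().apply(D).round(4))
E
python3 -c "
from h import *
rel([.472,.0915,.0406],40)"
```

```text
now [0.4719 0.0426 0.0923] [-178.26   -1.33   40.09] q [  3.8  -6.  -16.2  79.8   2.2 143.7] F [ 0.7  0.3 -2.8]
rotvec [-1.74 -1.33  0.11] shift now [ 0.0303 -0.0357  0.0536] shift in target frame [ 0.0315 -0.0374  0.0517]
```

Emit:
servo_tool:
  moves:
    - [[-1.74,-1.33,0],[0,0,0],0]
    - [[0,0,0],[0.01,-0.012,0],0]
    - [[0,0,0],[0.012,-0.014,0],0]
    - [[0,0,0],[0.0095,-0.0115,0.01],0]
    - [[0,0,0],[0,0,0.02],0]
    - [[0,0,0],[0,0,0.01],0]
    - [[0,0,0],[0,0,0.005],0]
    - [[0,0,0],[0,0,0],0]
    - [[0,0,0],[0,0,0],0]

```text
time: 9.25
ee_pos: [0.4718, 0.0914, 0.0472]
tcp_rot: [-180.0, 0.0, 40.0]
wrist_force: [0.4, 1.1, -3.0]
opening: 0.0308
grasp_force: 40.1
```

Run:
```python
from h import *
rel([.472,.0915,.0406],40)
```

```text
now [0.4718 0.0914 0.0472] [-1.7998e+02  2.0000e-02  3.9980e+01] q [ 11.   -4.  -19.3  74.7   0.  151. ] F [ 0.4  1.1 -3. ]
rotvec [-0.02  0.02 -0.02] shift now [0.0002 0.0001 0.0066] shift in target frame [0.0002 0.0001 0.0066]
```

Emit:
servo_tool:
  moves:
    - [[0,0,0],[0,0,0.003],0]
    - [[0,0,0],[0,0,0.002],0]
    - [[0,0,0],[0,0,0.001],0]
    - [[0,0,0],[0,0,0.0005],0]
    - [[0,0,0],[0,0,0],0]

```text
time: 9.75
ee_pos: [0.4715, 0.0916, 0.0407]
tcp_rot: [-180.0, 0.0, 40.0]
wrist_force: [-2.7, -0.8, 5.5]
opening: 0.0306
grasp_force: 40.7
```

Emit:
servo_tool:
  moves:
    - [[0,0,0],[0,0,0],50]
    - [[0,0,0],[0,0,0],70]
    - [[0,0,0],[0,0,0],100]
    - [[0,0,0],[0,0,0],100]
    - [[0,0,0],[0,0,0],100]
    - [[0,0,0],[0,0,-0.01],100]
    - [[0,0,0],[0,0,-0.03],100]
    - [[0,0,0],[0,0,-0.05],100]
    - [[0,0,0],[0,0,-0.05],100]
    - [[0,0,0],[0,0,-0.05],100]
    - [[0,0,0],[0,0,0],100]

```text
time: 10.85
ee_pos: [0.4735, 0.092, 0.2379]
tcp_rot: [179.8, -0.5, 40.0]
wrist_force: [-0.4, 0.1, 0.3]
opening: 0.0854
grasp_force: 0.0
```

Run:
```python
from h import *
rel([.490,-.340,.23],40)
snap("top","t2.png")
```

```text
now [0.4735 0.092  0.2379] [179.75  -0.47  40.05] q [ 11.   -4.7   1.2  95.3   0.  150.9] F [-0.4  0.1  0.3]
rotvec [ 0.25 -0.47  0.05] shift now [-0.2654  0.3413  0.0072] shift in target frame [-0.2651  0.3415  0.0079]
```

View pics/t2.png

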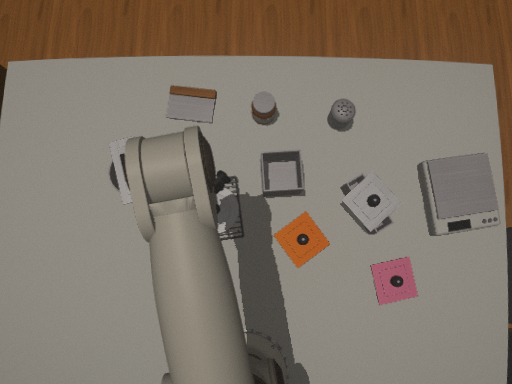

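The top view shows the square canister open at (283,173) and the round lid on the rack under the arm. Moving to the square lid.

Emit:
servo_tool:
  moves:
    - [[0.25,-0.47,0],[-0.01,0.012,0],100]
    - [[0,0,0],[-0.022,0.029,0],100]
    - [[0,0,0],[-0.026,0.033,0],100]
    - [[0,0,0],[-0.026,0.033,0],100]
    - [[0,0,0],[-0.026,0.033,0],100]
    - [[0,0,0],[-0.026,0.033,0],100]
    - [[0,0,0],[-0.026,0.033,0],100]
    - [[0,0,0],[-0.026,0.033,0],100]
    - [[0,0,0],[-0.026,0.033,0],100]
    - [[0,0,0],[-0.026,0.033,0],100]
    - [[0,0,0],[-0.022,0.029,0],100]
    - [[0,0,0],[0,0,0],100]

```text
time: 12.1
ee_pos: [0.4852, -0.3361, 0.2286]
tcp_rot: [-179.6, 0.6, 39.8]
wrist_force: [-0.1, -0.3, 0.3]
opening: 0.0853
grasp_force: 0.0
```

Run:
```python
from h import *
rel([.490,-.340,.1086],40)
im,d=snap("top"); W=cloud("top",d)
m=(np.hypot(W[...,0]-.568,W[...,1]+.098)<.09)&(W[...,2]>.117)&(W[...,2]<.14); p=W[m]
print(len(p),p[:,2].mean(),cv2.minAreaRect((p[:,:2]*1000).astype(np.float32)))
m=(np.hypot(W[...,0]-.472,W[...,1]-.0915)<.09)&(W[...,2]>.03)&(W[...,2]<.06); p=W[m]
print(len(p),p[:,2].mean(),cv2.minEnclosingCircle((p[:,:2]*1000).astype(np.float32)))
im,d=snap("wrist","w2.png");W=cloud("wrist",d)
m=(np.hypot(W[...,0]-.49,W[...,1]+.34)<.1)&(W[...,2]>.098)&(W[...,2]<.112); p=W[m]
print(len(p),p[:,2].mean(),cv2.minAreaRect((p[:,:2]*1000).astype(np.float32)))
m=(np.hypot(W[...,0]-.49,W[...,1]+.34)<.05)&(W[...,2]>.128); p=W[m]
print(len(p),p[:,2].max(),cv2.minEnclosingCircle((p[:,:2]*1000).astype(np.float32)))
```

```text
now [ 0.4852 -0.3361  0.2286] [-179.57    0.6    39.84] q [-34.5  11.2  16.7  96.1  -0.5 105.7] F [-0.1 -0.3  0.3]
rotvec [-0.43  0.6  -0.16] shift now [0.0024 0.007  0.1199] shift in target frame [0.0011 0.0061 0.12  ]
280 0.12471730776918447 ((569.9935913085938, -97.64596557617188), (110.07179260253906, 108.40848541259766), 3.983640432357788)
1713 0.03831778557231118 ((470.65570068359375, 89.33457946777344), 69.2757797241211)
16600 0.10546107941858027 ((488.4805603027344, -341.31536865234375), (118.09310150146484, 118.69694519042969), 42.00120544433594)
28225 0.32980934403521567 ((490.234130859375, -339.8431396484375), 49.95304489135742)
```

View pics/w2.png

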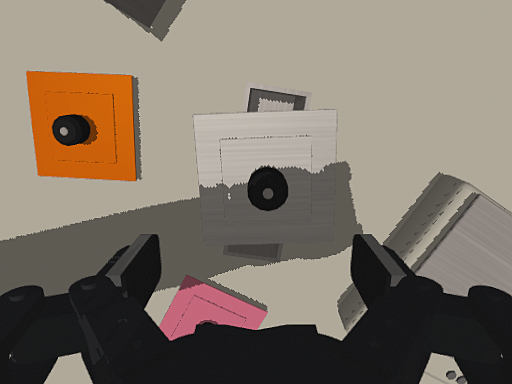

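The wrist view shows the steel lid's knob at (267,188) on the oblong canister. Lowering and gripping.

Emit:
servo_tool:
  moves:
    - [[-0.43,0.6,-0.16],[0,0.006,0],100]
    - [[0,0,0],[0,0,0.03],100]
    - [[0,0,0],[0,0,0.03],100]
    - [[0,0,0],[0,0,0.03],100]
    - [[0,0,0],[0,0,0.015],100]
    - [[0,0,0],[0,0,0.008],100]
    - [[0,0,0],[0,0,0.004],100]
    - [[0,0,0],[0,0,0],100]
    - [[0,0,0],[0,0,0],100]

```text
time: 13.1
ee_pos: [0.4907, -0.3376, 0.115]
tcp_rot: [179.8, -0.1, 40.2]
wrist_force: [0.0, -1.0, 0.5]
opening: 0.0853
grasp_force: 0.0
```

```bash
python3 -c "
from h import *
rel([.489,-.3408,.1086],40)"
```

```text
now [ 0.4907 -0.3376  0.115 ] [ 1.7976e+02 -1.1000e-01  4.0210e+01] q [-34.5  10.2   3.   82.6   0.  105.2] F [ 0.  -1.   0.5]
rotvec [ 0.23 -0.11  0.21] shift now [-0.0034  0.0013  0.0064] shift in target frame [-0.0034  0.0014  0.0064]
```

Emit:
servo_tool:
  moves:
    - [[0.23,-0.11,0.21],[-0.0034,0.0014,0.0034],100]
    - [[0,0,0],[0,0,0.003],100]
    - [[0,0,0],[0,0,0],60]
    - [[0,0,0],[0,0,0],20]
    - [[0,0,0],[0,0,0],0]
    - [[0,0,0],[0,0,0],0]
    - [[0,0,0],[0,0,0],0]
    - [[0,0,0],[0,0,0],0]
    - [[0,0,0],[0,0,0],0]

```text
time: 14.0
ee_pos: [0.4887, -0.3408, 0.1077]
tcp_rot: [-180.0, 0.0, 40.0]
wrist_force: [1.0, -1.1, 2.6]
opening: 0.0307
grasp_force: 39.9
```

Emit:
servo_tool:
  moves:
    - [[0,0,0],[0,0,-0.005],0]
    - [[0,0,0],[0,0,-0.01],0]
    - [[0,0,0],[0,0,-0.02],0]
    - [[0,0,0],[0,0,-0.03],0]
    - [[0,0,0],[0,0,-0.03],0]
    - [[0,0,0],[0,0,-0.02],0]
    - [[0,0,0],[0,0,-0.01],0]
    - [[0,0,0],[0,0,0],0]
    - [[0,0,0],[0,0,0],0]

```text
time: 14.9
ee_pos: [0.4885, -0.3406, 0.2313]
tcp_rot: [-179.8, 0.1, 40.0]
wrist_force: [-0.4, 0.3, -3.6]
opening: 0.0308
grasp_force: 40.0
```

Run:
```python
from h import *
rel([.57,-.0976,.2],3)
im,d=snap("top","t3.png"); W=cloud("top",d)
m=(np.hypot(W[...,0]-.487,W[...,1]+.341)<.1)&(W[...,2]>.08)&(W[...,2]<.1); p=W[m]
print("obl can",len(p),p[:,2].mean(),cv2.minAreaRect((p[:,:2]*1000).astype(np.float32)))
```

```text
now [ 0.4885 -0.3406  0.2313] [-1.7984e+02  5.0000e-02  4.0000e+01] q [-34.9  11.6  17.5  96.1  -0.  105.1] F [-0.4  0.3 -3.6]
rotvec [-0.14  0.1  37.  ] shift now [ 0.2186 -0.1337  0.0315] shift in target frame [ 0.0941 -0.2384  0.0313]
obl can 131 0.08871706337510067 ((495.9833984375, -336.0557861328125), (142.52731323242188, 58.18111801147461), 30.93541145324707)
```

View pics/t3.png

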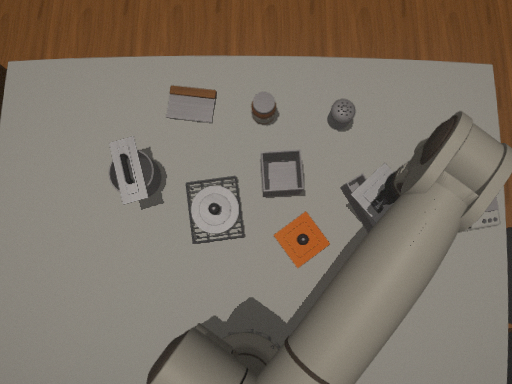

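The top view shows the round lid seated in the middle of the rack at (215,210) and the square lid in the gripper. Turning it to the canister's yaw and carrying it over.

Emit:
servo_tool:
  moves:
    - [[0,0,5],[0,0,0],0]
    - [[0,0,8],[0,0,0],0]
    - [[0,0,8],[0,0,0],0]
    - [[0,0,8],[0,0,0],0]
    - [[0,0,8],[0,0,0],0]
    - [[0,0,0.5],[0.005,-0.0132,0],0]
    - [[0,0,0],[0.01,-0.026,0],0]
    - [[0,0,0],[0.013,-0.034,0],0]
    - [[0,0,0],[0.013,-0.034,0],0]
    - [[0,0,0],[0.013,-0.034,0],0]
    - [[0,0,0],[0.013,-0.034,0],0]

```text
time: 16.05
ee_pos: [0.5477, -0.1612, 0.231]
tcp_rot: [-179.9, 0.2, 2.5]
wrist_force: [0.0, -0.2, -1.3]
opening: 0.0306
grasp_force: 40.0
```

Emit:
servo_tool:
  moves:
    - [[0,0,0],[0.012,-0.032,0],0]
    - [[0,0,0],[0.009,-0.022,0],0]
    - [[0,0,0],[0.004,-0.01,0],0]
    - [[0,0,0],[0,0,0.02],0]
    - [[0,0,0],[0,0,0.025],0]
    - [[0,0,0],[0,0,0.02],0]
    - [[0,0,0],[0,0,0],0]
    - [[0,0,0],[0,0,0],0]

```text
time: 16.85
ee_pos: [0.5695, -0.098, 0.1672]
tcp_rot: [-179.9, 0.2, 2.5]
wrist_force: [-0.2, 0.6, -1.2]
opening: 0.0306
grasp_force: 40.0
```

Run:
```python
from h import *
rel([.57,-.0976,.1307],2.5)
im,d=snap("top"); W=cloud("top",d)
m=(np.hypot(W[...,0]-.487,W[...,1]+.341)<.1)&(W[...,2]>.08)&(W[...,2]<.1); p=W[m]
print("obl can",len(p),p[:,2].mean(),cv2.minAreaRect((p[:,:2]*1000).astype(np.float32)))
snap("scene","s4.png"); im,d=snap("wrist"); W=cloud("wrist",d)
m=(np.hypot(W[...,0]-.57,W[...,1]+.098)<.1)&(W[...,2]>.148)&(W[...,2]<.166); p=W[m]
print("lid",len(p),p[:,2].mean(),cv2.minAreaRect((p[:,:2]*1000).astype(np.float32)))
```

```text
now [ 0.5695 -0.098   0.1672] [-1.7994e+02  1.5000e-01  2.4700e+00] q [ -9.8   8.1   6.4  88.5   0.  167.8] F [-0.2  0.6 -1.2]
rotvec [-0.06  0.15 -0.03] shift now [ 0.0006 -0.0003  0.0365] shift in target frame [ 0.0005 -0.0004  0.0365]
obl can 333 0.08864504175173087 ((487.1512756347656, -341.51959228515625), (163.6760711669922, 59.59941864013672), 30.433229446411133)
lid 19375 0.1651290786300193 ((572.0560302734375, -97.39549255371094), (111.53777313232422, 118.27193450927734), 4.4818243980407715)
```

View pics/s4.png

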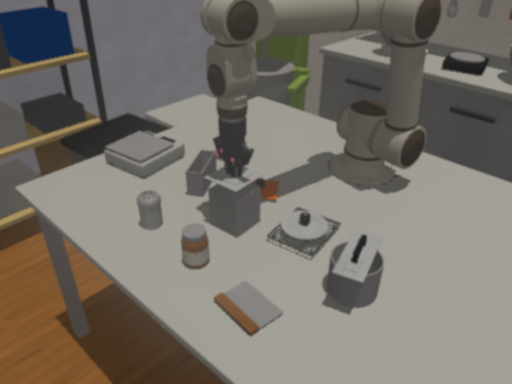

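The scene view shows the square lid level above the square canister at (237,195), and the lid's yaw of 4.5° matches the canister's. Lowering it in.

Emit:
servo_tool:
  moves:
    - [[0,0,0],[0.0005,-0.0004,0.01],0]
    - [[0,0,0],[0,0,0.01],0]
    - [[0,0,0],[0,0,0.004],0]
    - [[0,0,0],[0,0,0.004],0]
    - [[0,0,0],[0,0,0.003],0]
    - [[0,0,0],[0,0,0],0]

```text
time: 17.6
ee_pos: [0.5702, -0.0971, 0.136]
tcp_rot: [-179.9, 0.1, 2.5]
wrist_force: [0.3, 0.3, -1.9]
opening: 0.0309
grasp_force: 40.0
```

Emit:
servo_tool:
  moves:
    - [[0,0,0],[0,0,0.003],0]
    - [[0,0,0],[0,0,0.002],0]
    - [[0,0,0],[0,0,0.0005],0]
    - [[0,0,0],[0,0,0],0]

```text
time: 18.0
ee_pos: [0.5704, -0.0972, 0.1309]
tcp_rot: [-179.9, 0.1, 2.5]
wrist_force: [-1.0, -0.3, -1.9]
opening: 0.0306
grasp_force: 40.0
```

Emit:
servo_tool:
  moves:
    - [[0,0,0],[0,0,0.0005],0]
    - [[0,0,0],[0,0,0.0005],0]
    - [[0,0,0],[0,0,0],0]

```text
time: 18.3
ee_pos: [0.5705, -0.0972, 0.1306]
tcp_rot: [-180.0, 0.0, 2.5]
wrist_force: [-2.4, -0.1, 4.5]
opening: 0.0308
grasp_force: 40.5
```

Seated, with contact at z = 0.1306 and the rim expected at 0.1307. Releasing, lifting and turning to yaw 194.8 for the oblong handle.

Emit:
servo_tool:
  moves:
    - [[0,0,0],[0,0,0],50]
    - [[0,0,0],[0,0,0],70]
    - [[0,0,0],[0,0,0],100]
    - [[0,0,0],[0,0,0],100]
    - [[0,0,0],[0,0,0],100]
    - [[0,0,0],[0,0,-0.01],100]
    - [[0,0,0],[0,0,-0.03],100]
    - [[0,0,0],[0,0,-0.04],100]
    - [[0,0,0],[0,0,-0.03],100]
    - [[0,0,-8],[0,0,0],100]
    - [[0,0,-8],[0,0,0],100]
    - [[0,0,-8.4],[0,0,0],100]

```text
time: 19.5
ee_pos: [0.5707, -0.0973, 0.241]
tcp_rot: [-180.0, -0.0, 27.2]
wrist_force: [0.8, -0.3, 0.3]
opening: 0.0852
grasp_force: 0.0
```

Emit:
servo_tool:
  moves:
    - [[0,0,-8.4],[0,0,0],100]
    - [[0,0,-8.4],[0,0,0],100]
    - [[0,0,-8.4],[0,0,0],100]
    - [[0,0,-8.4],[0,0,0],100]
    - [[0,0,-8.4],[0,0,0],100]
    - [[0,0,-8.4],[0,0,0],100]
    - [[0,0,-8.4],[0,0,0],100]
    - [[0,0,-8.4],[0,0,0],100]
    - [[0,0,-8.4],[0,0,0],100]
    - [[0,0,-8.4],[0,0,0],100]
    - [[0,0,-8.4],[0,0,0],100]
    - [[0,0,-8.4],[0,0,0],100]

```text
time: 20.7
ee_pos: [0.5706, -0.0973, 0.2407]
tcp_rot: [-180.0, -0.1, 128.0]
wrist_force: [0.2, 0.4, -0.7]
opening: 0.0857
grasp_force: 0.0
```

Emit:
servo_tool:
  moves:
    - [[0,0,-8.4],[0,0,0],100]
    - [[0,0,-8.4],[0,0,0],100]
    - [[0,0,-8.4],[0,0,0],100]
    - [[0,0,-8.4],[0,0,0],100]
    - [[0,0,-8.4],[0,0,0],100]
    - [[0,0,-8.4],[0,0,0],100]
    - [[0,0,-8.4],[0,0,0],100]
    - [[0,0,-8],[0,0,0],100]
    - [[0,0,0],[0,0,0],100]

```text
time: 21.6
ee_pos: [0.5706, -0.0972, 0.2406]
tcp_rot: [179.9, -0.0, -165.4]
wrist_force: [1.1, 0.4, -1.2]
opening: 0.0854
grasp_force: 0.0
```

Run:
```python
from h import *
rel([.5675,.3205,.23],194.8)
im,d=snap("top"); W=cloud("top",d)
m=(np.hypot(W[...,0]-.57,W[...,1]+.098)<.1)&(W[...,2]>.117)&(W[...,2]<.138); p=W[m]
print("sq lid",len(p),p[:,2].mean(),p[:,2].std(),cv2.minAreaRect((p[:,:2]*1000).astype(np.float32)))
```

```text
now [ 0.5706 -0.0972  0.2406] [ 1.7994e+02 -4.0000e-02 -1.6538e+02] q [ -9.7   9.3  15.9  96.6   0.  -24.3] F [ 1.1  0.4 -1.2]
rotvec [ 0.06 -0.04 -0.18] shift now [-0.1024  0.405   0.011 ] shift in target frame [-0.1037  0.4047  0.0106]
sq lid 0 nan nan ((0.0, 0.0), (0.0, 0.0), 0.0)<stdin>:5: RuntimeWarning: Mean of empty slice.
  ret = ret.dtype.type(ret / rcount)
  ret = _var(a, axis=axis, dtype=dtype, out=out, ddof=ddof,
  arrmean = um.true_divide(arrmean, div, out=arrmean,
  ret = ret.dtype.type(ret / rcount)
```

Emit:
servo_tool:
  moves:
    - [[0,0,-0.18],[-0.004,0.015,0],100]
    - [[0,0,0],[-0.008,0.03,0],100]
    - [[0,0,0],[-0.0095,0.037,0],100]
    - [[0,0,0],[-0.0095,0.037,0],100]
    - [[0,0,0],[-0.0095,0.037,0],100]
    - [[0,0,0],[-0.0095,0.037,0],100]
    - [[0,0,0],[-0.0095,0.037,0],100]
    - [[0,0,0],[-0.0095,0.037,0],100]
    - [[0,0,0],[-0.0095,0.037,0],100]
    - [[0,0,0],[-0.0095,0.037,0],100]
    - [[0,0,0],[-0.0095,0.037,0],100]
    - [[0,0,0],[-0.006,0.024,0],100]

```text
time: 22.85
ee_pos: [0.5678, 0.3211, 0.2401]
tcp_rot: [179.9, -0.1, -165.4]
wrist_force: [0.1, -0.3, -0.2]
opening: 0.0854
grasp_force: 0.0
```

Emit:
servo_tool:
  moves:
    - [[0,0,0],[0,0,0],100]
    - [[0,0,0],[0,0,0],100]

```text
time: 23.05
ee_pos: [0.5683, 0.3187, 0.24]
tcp_rot: [179.9, -0.1, -165.4]
wrist_force: [0.4, -0.2, -0.0]
opening: 0.0853
grasp_force: 0.0
```

Run:
```python
from h import *
rel([.5675,.3205,.125],194.8)
im,d=snap("top"); W=cloud("top",d)
m=(np.hypot(W[...,0]-.57,W[...,1]+.098)<.1)&(W[...,2]>.117)&(W[...,2]<.138); p=W[m]
print("sq lid",len(p),p[:,2].mean(),p[:,2].std(),cv2.minAreaRect((p[:,:2]*1000).astype(np.float32)), np.linalg.lstsq(np.c_[p[:,:2]-p[:,:2].mean(0),np.ones(len(p))],p[:,2],rcond=None)[0])
im,d=snap("wrist","w3.png"); W=cloud("wrist",d)
for a,b in [(.14,.16),(.115,.126)]:
  m=(np.hypot(W[...,0]-.567,W[...,1]-.32)<.12)&(W[...,2]>a)&(W[...,2]<b); p=W[m]
  print(len(p),p[:,2].mean(),cv2.minAreaRect((p[:,:2]*1000).astype(np.float32)))
```

```text
now [0.5683 0.3187 0.24  ] [ 1.7994e+02 -1.0000e-01 -1.6535e+02] q [29.2 20.2 29.  98.9  0.1 14.6] F [ 0.4 -0.2 -0. ]
rotvec [ 0.06 -0.1  -0.15] shift now [1.00e-04 1.90e-03 1.15e-01] shift in target frame [0.0003 0.002  0.115 ]
sq lid 1783 0.12932336024071306 0.0024072889994584904 ((571.3856811523438, -97.49951934814453), (118.85627746582031, 118.16020965576172), 4.850561141967773) [0.00095653 0.0020429  0.12932336]
1866 0.14985924675104176 ((566.2986450195312, 320.60723876953125), (79.68495178222656, 14.04169750213623), 15.945865631103516)
15478 0.11981051301861731 ((566.745849609375, 320.7278747558594), (178.25616455078125, 72.4893798828125), 15.974201202392578)
```

View pics/w3.png

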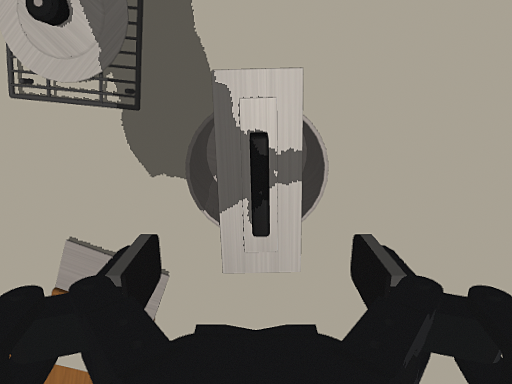

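The square lid is level (slope 0.002, top at 0.128) and centred. The wrist view shows the oblong handle at (260,183), centred between the fingers. Lowering.

Emit:
servo_tool:
  moves:
    - [[0,0,-1.3],[0.0012,0.0024,0],100]
    - [[0,0,0],[0,0,0.03],100]
    - [[0,0,0],[0,0,0.03],100]
    - [[0,0,0],[0,0,0.03],100]
    - [[0,0,0],[0,0,0.015],100]
    - [[0,0,0],[0,0,0.005],100]
    - [[0,0,0],[0,0,0],100]
    - [[0,0,0],[0,0,0],100]

```text
time: 23.95
ee_pos: [0.5674, 0.3199, 0.1317]
tcp_rot: [179.9, 0.0, -164.0]
wrist_force: [-0.6, -0.1, 0.7]
opening: 0.0855
grasp_force: 0.0
```

```bash
python3 -c "
from h import *
rel([.5665,.3207,.125],195.9)"
```

```text
now [0.5674 0.3199 0.1317] [ 1.7990e+02  3.0000e-02 -1.6404e+02] q [29.4 18.2 14.4 86.2  0.1 13.4] F [-0.6 -0.1  0.7]
rotvec [0.1  0.03 0.06] shift now [0.0007 0.001  0.0067] shift in target frame [0.0007 0.001  0.0067]
```

Emit:
servo_tool:
  moves:
    - [[0,0,0],[0.0007,0.001,0.004],100]
    - [[0,0,0],[0,0,0.0025],100]
    - [[0,0,0],[0,0,0],50]
    - [[0,0,0],[0,0,0],20]
    - [[0,0,0],[0,0,0],0]
    - [[0,0,0],[0,0,0],0]
    - [[0,0,0],[0,0,0],0]
    - [[0,0,0],[0,0,0],0]
    - [[0,0,0],[0,0,0],0]
    - [[0,0,0],[0,0,0],0]

```text
time: 24.95
ee_pos: [0.566, 0.3207, 0.124]
tcp_rot: [179.9, -0.1, -164.0]
wrist_force: [0.2, -0.6, 2.1]
opening: 0.013
grasp_force: 41.0
```

Emit:
servo_tool:
  moves:
    - [[0,0,0],[0,0,-0.005],0]
    - [[0,0,0],[0,0,-0.01],0]
    - [[0,0,0],[0,0,-0.02],0]
    - [[0,0,0],[0,0,-0.03],0]
    - [[0,0,0],[0,0,-0.03],0]
    - [[0,0,0],[0,0,-0.01],0]
    - [[0,0,0],[0,0,0],0]
    - [[0,0,0],[0,0,0],0]

```text
time: 25.75
ee_pos: [0.566, 0.3206, 0.2274]
tcp_rot: [179.9, -0.1, -164.0]
wrist_force: [0.6, -0.1, -2.0]
opening: 0.0135
grasp_force: 40.6
```

Run:
```python
from h import *
rel([.4872,-.341,.23],210.6)
```

```text
now [0.566  0.3206 0.2274] [ 1.7995e+02 -1.5000e-01 -1.6402e+02] q [29.5 19.7 26.9 97.4  0.1 13.5] F [ 0.6 -0.1 -2. ]
rotvec [  0.07  -0.14 -14.62] shift now [ 0.2579 -0.6143 -0.0025] shift in target frame [ 0.4046 -0.5293 -0.0026]
```

Emit:
servo_tool:
  moves:
    - [[0,0,-7.3],[0,0,0],0]
    - [[0,0,-7.3],[0,0,0],0]
    - [[0,0,0],[0.008,-0.011,0],0]
    - [[0,0,0],[0.016,-0.021,0],0]
    - [[0,0,0],[0.02,-0.0262,0],0]
    - [[0,0,0],[0.022,-0.0288,0],0]
    - [[0,0,0],[0.022,-0.0288,0],0]
    - [[0,0,0],[0.022,-0.0288,0],0]
    - [[0,0,0],[0.022,-0.0288,0],0]
    - [[0,0,0],[0.022,-0.0288,0],0]
    - [[0,0,0],[0.022,-0.0288,0],0]
    - [[0,0,0],[0.022,-0.0288,0],0]

```text
time: 26.95
ee_pos: [0.5265, -0.0058, 0.2274]
tcp_rot: [179.9, -0.1, -149.7]
wrist_force: [0.0, 0.0, -2.2]
opening: 0.0131
grasp_force: 40.6
```

Emit:
servo_tool:
  moves:
    - [[0,0,0],[0.022,-0.0288,0],0]
    - [[0,0,0],[0.022,-0.0288,0],0]
    - [[0,0,0],[0.022,-0.0288,0],0]
    - [[0,0,0],[0.022,-0.0288,0],0]
    - [[0,0,0],[0.022,-0.0288,0],0]
    - [[0,0,0],[0.022,-0.0288,0],0]
    - [[0,0,0],[0.022,-0.0288,0],0]
    - [[0,0,0],[0.022,-0.0288,0],0]
    - [[0,0,0],[0.0166,-0.0218,0],0]
    - [[0,0,0],[0.008,-0.01,0],0]
    - [[0,0,0],[0,0,0],0]
    - [[0,0,0],[0,0,0],0]

```text
time: 28.15
ee_pos: [0.488, -0.3311, 0.2278]
tcp_rot: [179.9, -0.1, -149.5]
wrist_force: [-0.4, 0.9, -1.2]
opening: 0.0132
grasp_force: 40.6
```

Run:
```python
from h import *
rel([.4872,-.341,.097],210.6)
im,d=snap("wrist"); W=cloud("wrist",d)
m=(np.hypot(W[...,0]-.487,W[...,1]+.34)<.12)&(W[...,2]>.215)&(W[...,2]<.231); p=W[m]
print("lid",len(p),p[:,2].mean(),cv2.minAreaRect((p[:,:2]*1000).astype(np.float32)))
```

```text
now [ 0.488  -0.3311  0.2278] [ 1.7985e+02 -6.0000e-02 -1.4953e+02] q [-34.2  10.7  16.   95.5   0.  -64.6] F [-0.4  0.9 -1.2]
rotvec [ 0.15 -0.06 -0.13] shift now [ 0.0056 -0.0085  0.1308] shift in target frame [ 0.0058 -0.0081  0.1308]
lid 27900 0.22377444637461644 ((472.1888732910156, -339.7044372558594), (139.42210388183594, 72.69659423828125), 30.599811553955078)
```

Emit:
servo_tool:
  moves:
    - [[0.15,0,0],[0.0058,-0.0081,0],0]
    - [[0,0,0],[0,0,0.015],0]
    - [[0,0,0],[0,0,0.025],0]
    - [[0,0,0],[0,0,0.025],0]
    - [[0,0,0],[0,0,0.025],0]
    - [[0,0,0],[0,0,0.015],0]
    - [[0,0,0],[0,0,0],0]
    - [[0,0,0],[0,0,0],0]

```text
time: 29.0
ee_pos: [0.4879, -0.3416, 0.1242]
tcp_rot: [-179.9, -0.0, -149.4]
wrist_force: [0.2, -0.4, -1.1]
opening: 0.0133
grasp_force: 40.5
```

Run:
```python
from h import *
rel([.4872,-.341,.097],210.6)
snap("scene","s5.png"); snap("wrist","w5.png")
cv2.imwrite("pics/c5.png",np.hstack([cv2.resize(cv2.imread("pics/s5.png")[110:230,130:290],(400,300)),cv2.resize(cv2.imread("pics/w5.png"),(400,300))]))
```

```text
now [ 0.4879 -0.3416  0.1242] [-1.7990e+02 -3.0000e-02 -1.4941e+02] q [-35.   10.3   4.2  83.8  -0.1 -65.6] F [ 0.2 -0.4 -1.1]
rotvec [-0.1  -0.03 -0.01] shift now [0.0003 0.0009 0.0272] shift in target frame [0.0003 0.0009 0.0272]
```

View pics/c5.png

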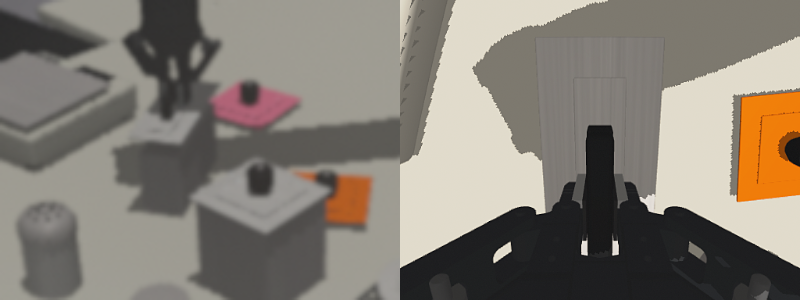

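The picture shows the oblong lid aligned just above its canister (left half, (165,130)), and the square lid flush on the square canister at (260,190). Lowering in.

Emit:
servo_tool:
  moves:
    - [[-0.1,0,0],[0.0003,0.0006,0.008],0]
    - [[0,0,0],[0,0,0.006],0]
    - [[0,0,0],[0,0,0.004],0]
    - [[0,0,0],[0,0,0.004],0]
    - [[0,0,0],[0,0,0.002],0]
    - [[0,0,0],[0,0,0],0]

```text
time: 29.7
ee_pos: [0.4869, -0.3412, 0.0989]
tcp_rot: [179.9, -0.1, -149.4]
wrist_force: [0.6, 0.2, -1.6]
opening: 0.013
grasp_force: 40.6
```

Emit:
servo_tool:
  moves:
    - [[0,0,0],[0,0,0.0015],0]
    - [[0,0,0],[0,0,0.001],0]
    - [[0,0,0],[0,0,0.0005],0]
    - [[0,0,0],[0,0,0],0]

```text
time: 30.1
ee_pos: [0.4872, -0.3414, 0.0969]
tcp_rot: [-180.0, -0.0, -149.4]
wrist_force: [-0.2, 0.9, 3.0]
opening: 0.0132
grasp_force: 41.2
```

Emit:
servo_tool:
  moves:
    - [[0,0,0],[0,0,0],40]
    - [[0,0,0],[0,0,0],70]
    - [[0,0,0],[0,0,0],100]
    - [[0,0,0],[0,0,0],100]
    - [[0,0,0],[0,0,0],100]
    - [[0,0,0],[0,0,-0.01],100]
    - [[0,0,0],[0,0,-0.03],100]
    - [[0,0,0],[0,0,-0.045],100]
    - [[0,0,0],[0,0,-0.045],100]
    - [[0,0,0],[0,0,0],100]
    - [[0,0,0],[-0.005,0.0095,0],100]
    - [[0,0,0],[-0.0122,0.0223,0],100]

```text
time: 31.3
ee_pos: [0.4854, -0.3052, 0.2251]
tcp_rot: [179.9, -0.1, -149.5]
wrist_force: [0.3, -0.6, 0.1]
opening: 0.0857
grasp_force: 0.0
```

Emit:
servo_tool:
  moves:
    - [[0,0,0],[-0.0172,0.0317,0],100]
    - [[0,0,0],[-0.0172,0.0317,0],100]
    - [[0,0,0],[-0.0172,0.0317,0],100]
    - [[0,0,0],[-0.0172,0.0317,0],100]
    - [[0,0,0],[-0.0172,0.0317,0],100]
    - [[0,0,0],[-0.0172,0.0317,0],100]
    - [[0,0,0],[-0.0172,0.0317,0],100]
    - [[0,0,0],[-0.0172,0.0317,0],100]
    - [[0,0,0],[-0.0172,0.0317,0],100]
    - [[0,0,0],[-0.0172,0.0317,0],100]
    - [[0,0,0],[-0.0172,0.0317,0],100]
    - [[0,0,0],[0,0,0],100]

```text
time: 32.5
ee_pos: [0.4699, 0.0948, 0.225]
tcp_rot: [179.9, -0.2, -149.2]
wrist_force: [0.4, -0.3, 0.2]
opening: 0.0852
grasp_force: 0.0
```

Run:
```python
from h import *
rel([.4715,.091,.0406],210.6)
im,d=snap("top"); W=cloud("top",d)
m=(np.hypot(W[...,0]-.487,W[...,1]+.341)<.12)&(W[...,2]>.082)&(W[...,2]<.1); p=W[m]
print("obl lid",len(p),p[:,2].mean(),p[:,2].std(),cv2.minAreaRect((p[:,:2]*1000).astype(np.float32)), np.linalg.lstsq(np.c_[p[:,:2]-p[:,:2].mean(0),np.ones(len(p))],p[:,2],rcond=None)[0])
im,d=snap("wrist","w6.png"); W=cloud("wrist",d)
for a,b in [(.064,.08),(.034,.042)]:
  m=(np.hypot(W[...,0]-.4715,W[...,1]-.091)<.08)&(W[...,2]>a)&(W[...,2]<b); p=W[m]
  print(len(p),p[:,2].mean(),cv2.minEnclosingCircle((p[:,:2]*1000).astype(np.float32)))
m=(np.hypot(W[...,0]-.567,W[...,1]-.319)<.09)&(W[...,2]>.1)&(W[...,2]<.11); p=W[m]
print("round can",len(p),cv2.minEnclosingCircle((p[:,:2]*1000).astype(np.float32)) if len(p) else 0)
```

```text
now [0.4699 0.0948 0.225 ] [ 1.7987e+02 -1.5000e-01 -1.4919e+02] q [ 11.4  -4.6  -0.2  94.6   0.1 -19.4] F [ 0.4 -0.3  0.2]
rotvec [ 0.13 -0.15  0.21] shift now [ 1.000e-04 -4.500e-03  1.844e-01] shift in target frame [ 0.0006 -0.0041  0.1844]
obl lid 1472 0.09366391837200828 0.0023831433589089355 ((489.18365478515625, -340.35162353515625), (179.78076171875, 74.14828491210938), 30.270803451538086) [0.00235002 0.00013168 0.09366392]
839 0.06947257887396033 ((468.32379150390625, 87.9134521484375), 15.919629096984863)
12192 0.037113602108045506 ((468.4141845703125, 88.11951446533203), 68.84757995605469)
round can 179 ((546.37939453125, 371.0972595214844), 19.129390716552734)
```

View pics/w6.png

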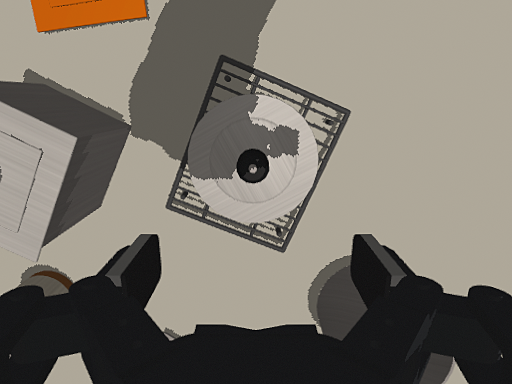

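The oblong lid is level (slope 0.002) and flush. The wrist view shows the round lid's knob at (252,167) on the rack. Going down and rechecking nearer.

Emit:
servo_tool:
  moves:
    - [[0.13,-0.15,0.2],[0.003,-0.0044,0.01],100]
    - [[0,0,0],[0,0,0.03],100]
    - [[0,0,0],[0,0,0.04],100]
    - [[0,0,0],[0,0,0.03],100]
    - [[0,0,0],[0,0,0.02],100]
    - [[0,0,0],[0,0,0],100]
    - [[0,0,0],[0,0,0],100]
    - [[0,0,0],[0,0,0],100]

```text
time: 33.4
ee_pos: [0.4718, 0.0855, 0.0976]
tcp_rot: [-179.9, 0.2, -149.7]
wrist_force: [-0.4, -0.3, 0.1]
opening: 0.0853
grasp_force: 0.0
```

Run:
```python
from h import *
rel([.4695,.0895,.0406],210.6)
im,d=snap("wrist"); W=cloud("wrist",d)
for a,b in [(.064,.08),(.034,.042)]:
  m=(np.hypot(W[...,0]-.4695,W[...,1]-.0895)<.08)&(W[...,2]>a)&(W[...,2]<b); p=W[m]
  print(len(p),p[:,2].mean(),cv2.minEnclosingCircle((p[:,:2]*1000).astype(np.float32)))
```

```text
now [0.4718 0.0855 0.0976] [-179.87    0.2  -149.68] q [ 10.3  -5.4 -15.1  80.1  -0.1 -20. ] F [-0.4 -0.3  0.1]
rotvec [-0.13  0.2  -0.28] shift now [0.0002 0.0048 0.057 ] shift in target frame [-0.      0.0046  0.057 ]
2268 0.0693838105970233 ((468.1774597167969, 89.57124328613281), 16.084609985351562)
29052 0.03700489581681722 ((468.7232971191406, 89.67818450927734), 69.09597778320312)
```

Emit:
servo_tool:
  moves:
    - [[-0.13,0.2,-0.28],[0,0.0046,0],100]
    - [[0,0,0],[0,0,0.02],100]
    - [[0,0,0],[0,0,0.02],100]
    - [[0,0,0],[0,0,0.01],100]
    - [[0,0,0],[0,0,0.003],100]
    - [[0,0,0],[0,0,0],100]
    - [[0,0,0],[0,0,0],100]

```text
time: 34.15
ee_pos: [0.4693, 0.09, 0.0443]
tcp_rot: [180.0, -0.0, -149.3]
wrist_force: [0.1, -0.6, -0.3]
opening: 0.0854
grasp_force: 0.0
```

```bash
python3 -c "
from h import *
rel([.469,.0895,.0406],210.6)"
```

```text
now [0.4693 0.09   0.0443] [ 1.7999e+02 -3.0000e-02 -1.4934e+02] q [ 10.9  -4.3 -19.9  74.4   0.  -19.8] F [ 0.1 -0.6 -0.3]
rotvec [ 0.01 -0.03  0.06] shift now [ 0.0006 -0.0003  0.0037] shift in target frame [ 0.0006 -0.0003  0.0037]
```

Emit:
servo_tool:
  moves:
    - [[0,0,0],[0.0005,0,0.0037],100]
    - [[0,0,0],[0,0,0],60]
    - [[0,0,0],[0,0,0],20]
    - [[0,0,0],[0,0,0],0]
    - [[0,0,0],[0,0,0],0]
    - [[0,0,0],[0,0,0],0]
    - [[0,0,0],[0,0,0],0]
    - [[0,0,0],[0,0,0],0]

```text
time: 34.95
ee_pos: [0.4685, 0.0896, 0.04]
tcp_rot: [180.0, -0.1, -149.3]
wrist_force: [-1.2, -0.4, 5.2]
opening: 0.0305
grasp_force: 40.0
```

Emit:
servo_tool:
  moves:
    - [[0,0,0],[0,0,-0.005],0]
    - [[0,0,0],[0,0,-0.015],0]
    - [[0,0,0],[0,0,-0.03],0]
    - [[0,0,0],[0,0,-0.03],0]
    - [[0,0,0],[0,0,-0.03],0]
    - [[0,0,0],[0,0,-0.03],0]
    - [[0,0,0],[0,0,-0.02],0]
    - [[0,0,0],[0,0,0],0]
    - [[0,0,0],[0,0,0],0]

```text
time: 35.85
ee_pos: [0.4687, 0.0897, 0.1995]
tcp_rot: [180.0, -0.1, -149.3]
wrist_force: [-0.1, -0.1, -4.0]
opening: 0.0308
grasp_force: 40.1
```

Run:
```python
from h import *
rel([.567,.319,.2],210.6)
im,d=snap("top"); W=cloud("top",d)
m=(np.hypot(W[...,0]-.567,W[...,1]-.319)<.09)&(W[...,2]>.1)&(W[...,2]<.112); p=W[m]
print("round can",len(p),cv2.minEnclosingCircle((p[:,:2]*1000).astype(np.float32)))
```

```text
now [0.4687 0.0897 0.1995] [ 1.7996e+02 -9.0000e-02 -1.4934e+02] q [ 10.8  -5.4  -3.8  91.7   0.  -19.8] F [-0.1 -0.1 -4. ]
rotvec [ 0.04 -0.09  0.06] shift now [-0.2015  0.1471 -0.0007] shift in target frame [-0.2013  0.1473 -0.0005]
round can 144 ((563.9566040039062, 322.3937683105469), 63.34835433959961)
```

```bash
cat > fit.py <<'E'
from h import *
from scipy.optimize import least_squares
for c in ["top","scene"]:
    im,d=snap(c); W=cloud(c,d)
    m=(np.hypot(W[...,0]-.567,W[...,1]-.319)<.085)&(W[...,2]>.102)&(W[...,2]<.109); p=W[m][:,:2]
    f=lambda x:np.hypot(p[:,0]-x[0],p[:,1]-x[1])-.062
    r=least_squares(f,[.567,.319],loss='soft_l1',f_scale=.002)
    a=np.degrees(np.arctan2(p[:,1]-r.x[1],p[:,0]-r.x[0]))
    print(c,len(p),r.x.round(4),np.abs(r.fun).mean().round(4),np.histogram(a,12,(-180,180))[0])
E
python3 fit.py
```

```text
top 123 [0.5654 0.3172] 0.0014 [12  0  0  0  0  2 15 18 23 21 16 16]
scene 198 [0.5655 0.3189] 0.0014 [15  8 13  9 14 17 26 24 23 16 16 17]
```

Round canister at (0.5657, 0.3185), agreed by both cameras. Carrying the round lid over.

Emit:
servo_tool:
  moves:
    - [[0,0,0],[-0.01,0.0073,0],0]
    - [[0,0,0],[-0.02,0.015,0],0]
    - [[0,0,0],[-0.025,0.018,0],0]
    - [[0,0,0],[-0.025,0.018,0],0]
    - [[0,0,0],[-0.025,0.018,0],0]
    - [[0,0,0],[-0.025,0.018,0],0]
    - [[0,0,0],[-0.025,0.018,0],0]
    - [[0,0,0],[-0.025,0.02,0],0]
    - [[0,0,0],[-0.015,0.01,0],0]
    - [[0,0,0],[-0.005,0.005,0],0]
    - [[0,0,0],[0,0,0],0]
    - [[0,0,0],[0,0,0],0]

```text
time: 37.2
ee_pos: [0.5653, 0.318, 0.1991]
tcp_rot: [180.0, -0.1, -149.3]
wrist_force: [0.1, -0.7, -2.2]
opening: 0.0307
grasp_force: 40.1
```

Emit:
servo_tool:
  moves:
    - [[0,0,0],[0,0,0.015],0]
    - [[0,0,0],[0,0,0.025],0]
    - [[0,0,0],[0,0,0.015],0]
    - [[0,0,0],[0,0,0],0]
    - [[0,0,0],[0,0,0],0]
    - [[0,0,0],[0,0,0],0]

```text
time: 37.8
ee_pos: [0.5659, 0.3182, 0.1461]
tcp_rot: [180.0, 0.0, -149.4]
wrist_force: [0.2, -0.6, -2.1]
opening: 0.0301
grasp_force: 40.1
```

Run:
```python
from h import *
rel([.5657,.3185,.111],210.6)
snap("scene","s7.png")
cv2.imwrite("pics/c7.png",cv2.resize(cv2.imread("pics/s7.png")[180:330,250:450],(800,600)))
```

```text
now [0.5659 0.3182 0.1461] [ 1.7997e+02  2.0000e-02 -1.4937e+02] q [29.3 17.9 15.7 87.7  0.  -1.3] F [ 0.2 -0.6 -2.1]
rotvec [0.03 0.02 0.03] shift now [0.     0.0003 0.0351] shift in target frame [0.     0.0003 0.0351]
```

View pics/c7.png

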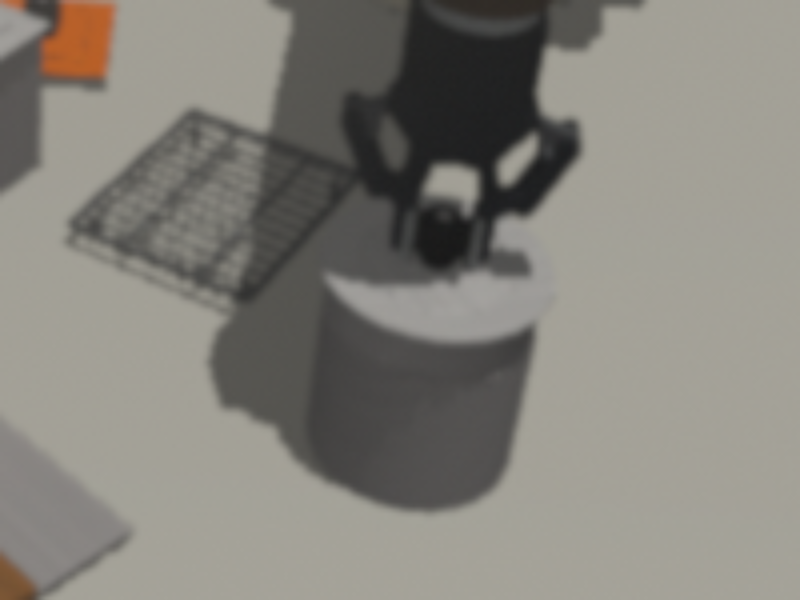

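The crop shows the round lid level and centred above the round canister (435,300), with the rack empty. Lowering in.

Emit:
servo_tool:
  moves:
    - [[0,0,0],[0,0,0.01],0]
    - [[0,0,0],[0,0,0.008],0]
    - [[0,0,0],[0,0,0.005],0]
    - [[0,0,0],[0,0,0.004],0]
    - [[0,0,0],[0,0,0.004],0]
    - [[0,0,0],[0,0,0.002],0]
    - [[0,0,0],[0,0,0],0]
    - [[0,0,0],[0,0,0],0]

```text
time: 38.65
ee_pos: [0.5655, 0.3184, 0.1116]
tcp_rot: [180.0, -0.1, -149.3]
wrist_force: [0.0, -0.9, -2.8]
opening: 0.0307
grasp_force: 40.1
```

Emit:
servo_tool:
  moves:
    - [[0,0,0],[0,0,0.001],0]
    - [[0,0,0],[0,0,0.001],0]
    - [[0,0,0],[0,0,0.0005],0]
    - [[0,0,0],[0,0,0],0]

```text
time: 39.05
ee_pos: [0.5656, 0.3185, 0.111]
tcp_rot: [180.0, 0.0, -149.3]
wrist_force: [-3.9, -2.4, 9.3]
opening: 0.0307
grasp_force: 41.2
```

Seated. Releasing, lifting and backing away toward the middle for a final check.

Emit:
servo_tool:
  moves:
    - [[0,0,0],[0,0,0],50]
    - [[0,0,0],[0,0,0],70]
    - [[0,0,0],[0,0,0],100]
    - [[0,0,0],[0,0,0],100]
    - [[0,0,0],[0,0,0],100]
    - [[0,0,0],[0,0,-0.01],100]
    - [[0,0,0],[0,0,-0.03],100]
    - [[0,0,0],[0,0,-0.04],100]
    - [[0,0,0],[0,0,-0.04],100]
    - [[0,0,0],[0.02,-0.015,0],100]
    - [[0,0,0],[0.025,-0.018,0],100]
    - [[0,0,0],[0.025,-0.018,0],100]

```text
time: 40.25
ee_pos: [0.5312, 0.2382, 0.2299]
tcp_rot: [180.0, -0.0, -149.3]
wrist_force: [0.2, -0.9, 0.4]
opening: 0.0854
grasp_force: 0.0
```

Emit:
servo_tool:
  moves:
    - [[0,0,0],[0.025,-0.018,0],100]
    - [[0,0,0],[0.025,-0.018,0],100]
    - [[0,0,0],[0.025,-0.018,0],100]
    - [[0,0,0],[0.025,-0.018,0],100]
    - [[0,0,0],[0.025,-0.018,0],100]
    - [[0,0,0],[0.025,-0.018,0],100]
    - [[0,0,0],[0.015,-0.01,0],100]
    - [[0,0,0],[0,0,0],100]
    - [[0,0,0],[0,0,0],100]
    - [[0,0,0],[0,0,0],100]

```text
time: 41.25
ee_pos: [0.45, 0.0538, 0.2295]
tcp_rot: [180.0, -0.1, -149.3]
wrist_force: [0.7, 0.3, 0.2]
opening: 0.0856
grasp_force: 0.0
```

Run:
```python
from h import *
print(get_obs()['ee_pos'])
for c in ["top","scene"]:
  im,d=snap(c,c+"9.png"); W=cloud(c,d)
  for n,x,y,z,r in [("round",.566,.3185,.108,.1),("square",.57,-.0976,.128,.1),("oblong",.487,-.341,.093,.12)]:
    m=(np.hypot(W[...,0]-x,W[...,1]-y)<r)&(np.abs(W[...,2]-z)<.005); p=W[m]
    print(c,n,len(p),np.median(p[:,2]).round(4),cv2.minAreaRect((p[:,:2]*1000).astype(np.float32)), np.linalg.lstsq(np.c_[p[:,:2]-p[:,:2].mean(0),np.ones(len(p))],p[:,2],rcond=None)[0].round(4))
cv2.imwrite("pics/f.png",np.hstack([cv2.resize(cv2.imread("pics/%s9.png"%c),(400,300)) for c in ["top","scene"]]))
```

```text
[0.4500345  0.05378168 0.22945075]
top round 1607 0.1092 ((566.6364135742188, 321.9300537109375), (133.8146209716797, 135.69677734375), 84.24855041503906) [ 1.00e-04 -5.80e-03  1.09e-01]
top square 1675 0.129 ((571.184814453125, -97.40476989746094), (118.33163452148438, 117.87361907958984), 4.457901954650879) [-0.0015 -0.0003  0.129 ]
top oblong 1419 0.0935 ((489.3511962890625, -340.51513671875), (180.0843048095703, 73.78781127929688), 29.79037094116211) [0.0026 0.004  0.0935]
scene round 1520 0.1076 ((566.6229858398438, 319.6084899902344), (135.38848876953125, 137.4088897705078), 47.44049072265625) [0.0027 0.017  0.1076]
scene square 786 0.1271 ((568.3594360351562, -95.42176055908203), (123.57111358642578, 122.3628921508789), 3.815164804458618) [-0.0015 -0.0002  0.1272]
scene oblong 454 0.092 ((489.1304931640625, -337.75738525390625), (184.46165466308594, 74.5240478515625), 30.972383499145508) [0.0015 0.0002 0.092 ]
```

View pics/f.png

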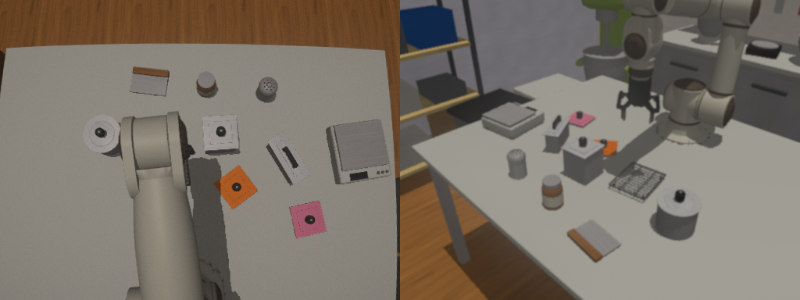

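All three lids are at the expected height and level, and the final view shows the canisters, shaker, jar, scraper and look-alikes where they were.

```bash
python3 -c "
from workcell import job_done
print(job_done())"
```

```text
the job is handed in; nothing more can be done
None
```

Job handed in: the round, square and oblong lids are each on their own canister, measured level and at seated height, the rack is empty, and nothing else was moved.

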